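Probe the joint line and guide bore of a split pump housing

TASK

Take the long probe out of the stand by its handle, bring its tip to the cross mark on top of the pump housing and run it slowly (no faster than about 5 cm/s) along the joint line to the guide bush, with the tip right over the line and a few millimetres above it or barely touching. Then lower the probe, upright, through the guide bush without touching the bore, until the ring on its rod is level with the top of the bush. Finish while still holding it there, centred, still and touching nothing but the gripper, and leave the short probe and the other things alone.

Things in the scene. Friction and masses are not known exactly. Their poses are not given: they have to be found in the camera images.
- long_probe_grip (a point): Centre of the LONG probe's round black handle (24 mm diameter, 50 mm tall): 175 mm above the rod's tip, 25 mm below the handle's top. The probe is 200 mm overall, 0.06 to 0.12 kg, and stands upright in one of the stand's two holes (which one varies), tip on the hole's floor; it slides straight up out of the hole. z axis points up the rod.
- long_probe_tip (a point): Centre of the lower end of the long probe's steel rod (rod 10 mm in diameter, 150 mm long from tip to handle; flat 8 mm end). z axis points up the rod.
- long_probe_ring (a point): Middle of the 3 mm wide black ring marked round the long probe's rod, on the rod's axis, 45 mm above the tip.
- long_probe: The long probe as a whole; origin at the tip, z up the rod.
- stand: Fixed wooden stand block, 70 (its x) x 150 (its y) x 50 mm high; origin at the centre of its underside on the bench. Its two upright holes, 11.5 mm wide and 40 mm deep, lie 40 mm either side of the centre along its y axis.
- short_probe_grip (a point): Centre of the handle of the SHORT probe (same 24 mm handle, rod only 60 mm, no ring, 110 mm overall) standing in the stand's other hole; this point is 85 mm above its tip and its top is 120 mm above the bench. Not to be used.
- bore_mouth (a point): Centre of the guide bush's mouth, flush with the housing's flat top (70 mm above the bench). z up; x along the joint line, a thin dark line on the top at y = 0. The scribed cross mark, a short dark line across the joint line, is at x = -120 mm; the line runs straight from there towards +x to the bush's outer edge at x = -20 mm.
- bush: The guide bush: steel ring, 40 mm outer and 24 mm inner diameter, 30 mm long, set flush into the housing's top. Below it the bore is 40 mm wide and open down to the bench. Origin on the bore axis at the bush's lower end, 30 mm under the mouth; axes as the bore mouth's.
- housing: Fixed aluminium-grey pump housing, 200 (x) x 110 (y) x 70 mm high, with feet 150 mm wide; origin at the centre of its underside, 50 mm in -x from the bore axis; axes as the bore mouth's. Bolt heads 5 mm high stand on its top, 42 mm to either side of the joint line.
- wood_block: Bystander to leave alone: softwood block, 115 x 55 x 40 mm. Origin at the centre of its underside.
- marker: Bystander to leave alone: marker pen lying down, 131 x 18 x 17 mm. Origin at the centre of its underside.
- spark_plug: Bystander to leave alone: spark plug lying down, 75 x 21 x 21 mm. Origin at the centre of its underside.
Not all that is in view belongs to the job. Leave any blue look-alike of the long_probe alone.

How it is judged:
By the outcome, as a careful person would: the job done as asked, in the order asked, and still so for the second after the job is handed in, while the arm keeps its last pose, push and grip.
It also fails if it takes over 54 s, if anything falls off the work surface, if the arm or the gripper's body presses on something with over 40 N, if the wrist force passes 120 N, or if a joint passes its speed limit or range.

ROBOT

A 6-joint arm with a two-finger parallel gripper is mounted at the origin on a cart in front of the work surface, level with it; the furniture and walls round the work are solid. World frame = base frame: x ahead of the robot, y to its left, z up, the work surface at z = 0. Lengths are in m, angles in rad, forces in N, time in s.
With the tool pointing down it reaches from about 0.3 to 0.875 m from the base axis. Payload 6.4 kg.
Tool frame: the origin (TCP) lies between the finger pads; the fingertips stand 19 mm ahead of it and the grasp point (between the pads) is the TCP; z points along the fingers, y is the direction in which the jaws open and shut (so a half turn about z gives the same grasp; the last joint's range is limited). The gripper opens to 85 mm and grips with 20 to 120 N. Pads are 22 mm wide; open, the fingers measure 114 mm over their backs; the gripper's body (76 mm by 85 mm) begins 54 mm behind the grasp point. The pads swing forward as they close: fully open they stand 13 mm farther back than shut.
Start: joints at [-1.358, 0.181, 1.607, -0, 1.354, -0.206], TCP at [0.234, -0.525, 0.213] pointing down, gripper open.
Joint ranges: [-2.99, 2.99], [-0.89, 2.07], [0.3, 2.58], [-1.14, 4.28], [0, 2.63], [-3.12, 3.12]. Speed limits (rad/s): [2.57, 2.57, 3.01, 3.14, 3.14, 3.14].

INTERFACE

Orientations are given as a unit quaternion [w, x, y, z].
In Python, from bench import * gives the robot as it stands.
- The arm moves only by the tool apply_moves, never from a script. Its argument "moves" is a list that holds one entry, the list of rows, each a list of 7 numbers: the shift along the tool's x, y, z in cm, then the turn, a rotation vector about the tool's x, y, z in rad, then the opening, from 0 (shut) to 1 (fully open). A call has 1 to 8 rows; each row is the pose to reach, as a shift and turn from the pose commanded when the call began, along the tool's axes at that moment; what a row does not reach only later rows make up. A row lasts 1/10 s, in which the tool goes at most 50 mm and 8.59 degrees, less where a joint would pass 70% of its speed; a pose out of reach is approached as far as the arm can. A call with a gripper value outside its range is refused whole. The fingers move at their own pace and stop on an object; the grip force is fixed at half the most. Time passes only in rows, so rows that repeat a pose let the fingers close. It gives the time, the measured TCP pose, the force and the opening at its end, in the units of the state.
- get_obs(): the state, without advancing time (a new reading comes with each control period).
- camera(name): name is "scene" or "top"; returns the picture (480x640x3 uint8, red, green, blue); there is no depth.
- get_calibration(name): a dict with "vertical_fov" (degrees; the focal length in pixels is half the picture's height over the tangent of half this angle, whatever the lens; pixels are square), "cx", "cy" (the principal point, pixels), "R" (3x3) and "t" (3): a world point X has camera coordinates R X + t. Camera axes: x right, y down, z forward; pixel columns grow to the right and rows downward; lengths in m; the calibration is good to about 2 mm. A picture is of the moment at which its call begins. get_calibration takes no time and is no camera call.
- hand_in(): hands the job in, once; it reports no verdict.
The state is a dict: "time_s": time; "q": joint angles; "dq": joint speeds; "joint_efforts": joint torques, N m; "eef_pos": TCP position; "eef_rot": TCP orientation; "wrist_force": force on the tool from outside, world axes, zero at the start; "torque": the same for the moment, N m; "opening": opening from 0.0 (shut) to 1.0 (fully open).
Only numpy, scipy, OpenCV 4.12 (cv2) and the standard library are available. Lean on these libraries where they do the work, as an engineer would, in place of code of your own. Each camera call takes 0.05 s, during which the arm holds its last target. There are 200 camera calls.

## Working session

There is one attempt and no reset: what is moved stays moved. The work goes in short steps, Python scripts to look and compute and a tool call to move; the robot and the scene stay as the last step left them, time stands still between calls to the robot, and variables do not carry over. Pictures are saved under pics/ and viewed, about 8 in all and at most 12, crops included, and the job is handed in when it is done.

Besides the shell and the picture viewer there is one more tool, called by a JSON object that holds its "name" and its "arguments", one argument or row to a line. apply_moves: Moves the arm, as the interface text tells. Its arguments: {"type":"object","properties":{"moves":{"type":"array","items":{"type":"array","items":{"type":"array","items":{"type":"number"}}}}},"required":["moves"]}

```bash
ls; mkdir -p pics; python3 - <<'E'
from bench import *
import cv2
for n in ("scene","top"):
    im=camera(n); cv2.imwrite(f"pics/{n}0.png",im[:,:,::-1]); print(n,get_calibration(n))
o=get_obs(); print(o)
E
```

```text
pics
scene {'vertical_fov': 44.40739644061379, 'cx': 311.3548887687372, 'cy': 237.75181346152664, 'R': array([[-0.60455607, -0.79628357, -0.02108165],
       [-0.54075539,  0.4296988 , -0.72314767],
       [ 0.58488937, -0.4257833 , -0.69037165]]), 't': array([0.23694179, 0.39460703, 1.1340396 ])}
top {'vertical_fov': 48.61441785459145, 'cx': 308.4258949777636, 'cy': 240.3348045680152, 'R': array([[-0.01546186, -0.99987954, -0.00135366],
       [-0.9846472 ,  0.0154617 , -0.17387017],
       [ 0.17387015, -0.00135548, -0.98476765]]), 't': array([-0.0874239 ,  0.49010853,  1.14182176])}
{'time_s': 0.1, 'q': array([-1.35831998e+00,  1.81430341e-01,  1.60787128e+00, -2.23990094e-06,
        1.35377537e+00, -2.06297689e-01]), 'dq': array([-0.00072629, -0.00074907, -0.00270305,  0.00067699,  0.00109477,
        0.00062162]), 'joint_efforts': array([-2.36058786e-04, -4.45881701e+01, -3.52237952e+01, -4.03937174e-04,
        4.22375451e-03, -1.42339022e-05]), 'eef_pos': array([ 0.23372844, -0.52481217,  0.21191247]), 'eef_rot': array([-7.42161966e-04,  9.78158194e-01,  2.07860524e-01, -3.38629550e-06]), 'wrist_force': array([-0.22165648,  0.13802191, -0.89757805]), 'torque': array([-0.02441927, -0.02789178,  0.00560347]), 'opening': 1.003850530878819}
```

View pics/scene0.png

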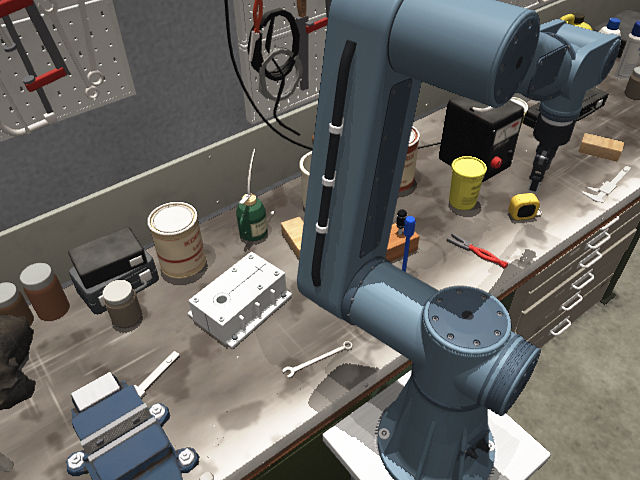

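View pics/top0.png

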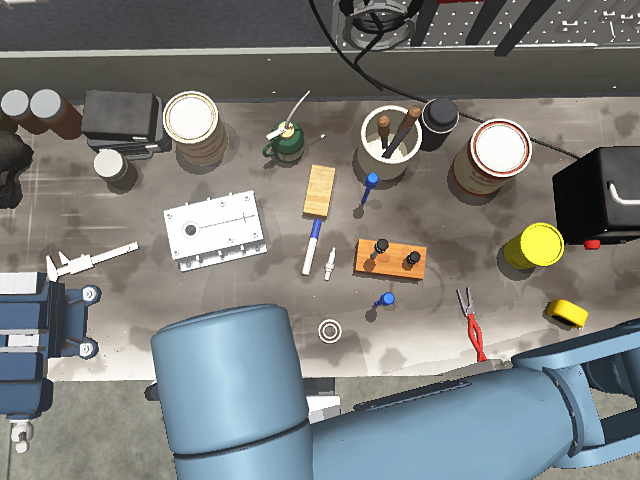

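The top view shows the stand at about (390,258), with black handles at (381,246) and (413,258). There are blue look-alikes at (372,180) and (388,299). The housing is at (215,230), with the bush at (191,230) and the joint line running right to the cross at about (250,217). I'll take one close crop to check my choice of probe.

```bash
python3 - <<'E'
import cv2, numpy as np
t=cv2.imread("pics/top0.png"); 
a=cv2.resize(t[225:290,345:435],(800,578),interpolation=cv2.INTER_CUBIC)[:, :]
b=cv2.resize(t[180:280,155:275],None,fx=4,fy=4,interpolation=cv2.INTER_CUBIC)
a=cv2.resize(a,(400,289)); s=cv2.imread("pics/scene0.png")[195:275,370:430]; s=cv2.resize(s,(217,289),interpolation=cv2.INTER_CUBIC)
c=np.zeros((700,800,3),np.uint8)
c=np.zeros((600,800,3),np.uint8); c[:289,:400]=a; c[:289,420:637]=s
b=b[:300]; b=cv2.resize(t[185:275,160:270],None,fx=3.4,fy=3.4,interpolation=cv2.INTER_CUBIC); c[290:290+b.shape[0],:b.shape[1]]=b
cv2.imwrite("pics/crop1.png",c)
E
```

```text
(no output)
```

View pics/crop1.png

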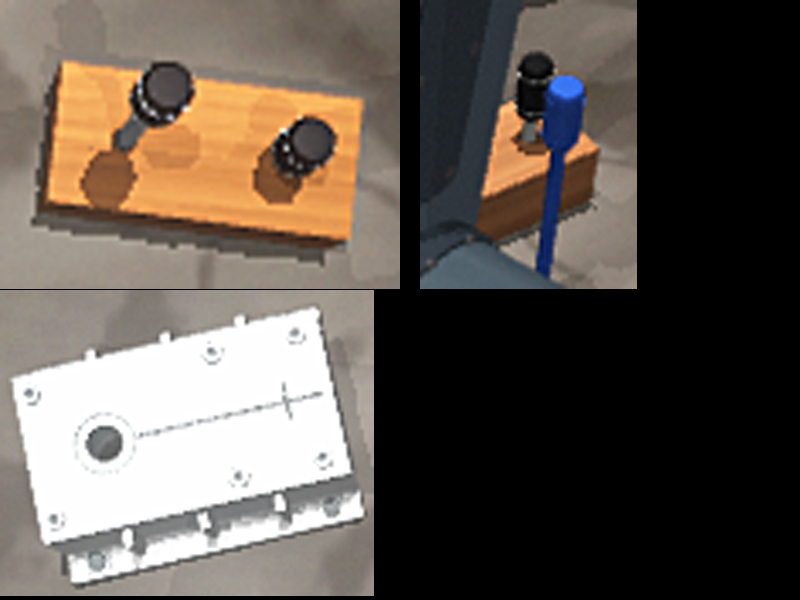

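The crop confirms it. The left probe, with its top at (381,246), is the LONG one: a long stretch of steel rod shows above the stand. The one at (413,258) is short. The bush is at about (191,230) and the cross at about (244,218). Next I'll measure them.

```bash
cat > h.py <<'E'
import numpy as np, cv2
from bench import *
def K(n):
    c=get_calibration(n); return 240/np.tan(np.radians(c["vertical_fov"]/2)),c
def ray(n,p,z):
    f,c=K(n); d=c["R"].T@np.array([(p[0]-c["cx"])/f,(p[1]-c["cy"])/f,1]); o=-c["R"].T@c["t"]
    return o+d*(z-o[2])/d[2]
def proj(n,X):
    f,c=K(n); v=c["R"]@np.array(X)+c["t"]; return np.array([c["cx"]+f*v[0]/v[2],c["cy"]+f*v[1]/v[2]])
def cen(m,lo=5):
    n,l,s,c=cv2.connectedComponentsWithStats(m.astype(np.uint8)); return [(s[i],c[i]) for i in range(1,n) if s[i][4]>=lo]
E
python3 - <<'E'
from h import *
np.set_printoptions(precision=4,suppress=True)
T=cv2.imread("pics/top0.png"); S=cv2.imread("pics/scene0.png")
g=cv2.cvtColor(T,cv2.COLOR_BGR2GRAY)
def dark(g,x0,x1,y0,y1,thr):
    m=np.zeros_like(g,bool); m[y0:y1,x0:x1]=g[y0:y1,x0:x1]<thr; return m
def wc(g,x0,x1,y0,y1,bg): # darkness weighted centroid
    w=np.clip(bg-g[y0:y1,x0:x1].astype(float)-30,0,None); yy,xx=np.mgrid[y0:y1,x0:x1]; return np.array([(w*xx).sum(),(w*yy).sum()])/w.sum(), w.sum()
b,_=wc(g,184,198,223,237,255); print("bush px",b,ray("top",b,.07))
# line: per column
pts=[]
for x in range(203,240):
    y=230-(x-191)*.235; y0=int(round(y))-3; col=255-g[y0:y0+7,x].astype(float); col=np.clip(col-np.median(col)-3,0,None)
    if col.sum()>10: pts.append((x,(col*np.arange(y0,y0+7)).sum()/col.sum()))
pts=np.array(pts); 
p=np.polyfit(pts[:,0],pts[:,1],1); r=pts[:,1]-np.polyval(p,pts[:,0]); k=abs(r)<.6; p=np.polyfit(pts[k,0],pts[k,1],1); print(len(pts),k.sum(),p,"resid",r[k].std())
A=ray("top",(203,np.polyval(p,203)),.07);B=ray("top",(239,np.polyval(p,239)),.07); u=(B-A)/np.linalg.norm(B-A); print("dir to cross",u, "yaw +x", np.degrees(np.arctan2(-u[1],-u[0])))
print("bush offset from line", np.cross(u,ray("top",b,.07)-A)[2])
print(g[210:227,236:256])
# scene view bush
gs=cv2.cvtColor(S,cv2.COLOR_BGR2GRAY); print(proj("scene",ray("top",b,.07)), proj("scene",ray("top",b,.07)-0+0.12*u))
# handles
for nm,(x0,x1,y0,y1) in dict(long=(368,392,236,262),short=(402,424,248,270)).items():
    hsv=cv2.cvtColor(T,cv2.COLOR_BGR2HSV); m=dark(g,x0,x1,y0,y1,75)&(hsv[:,:,1]<90); print(nm,[(list(s),c) for s,c in cen(m)])
hsv=cv2.cvtColor(T,cv2.COLOR_BGR2HSV); m=(hsv[:,:,0]>5)&(hsv[:,:,0]<22)&(hsv[:,:,1]>110)&(hsv[:,:,2]>150); m[:, :350]=0;m[:,432:]=0;m[:232]=0;m[285:]=0
cs,_=cv2.findContours(m.astype(np.uint8),0,1); c=max(cs,key=cv2.contourArea); q=cv2.minAreaRect(c); bx=cv2.boxPoints(q); print(bx); W=np.array([ray("top",x,.05) for x in bx]); print(W,W.mean(0))
E
```

```text
bush px [190.3003 229.6976] [0.5116 0.1628 0.07  ]
37 37 [ -0.2305 273.6077] resid 0.11420260043373132
dir to cross [ 0.2152 -0.9766  0.    ] yaw +x 102.43005443695242
bush offset from line 0.00010800230720520512
[[254 254 254 254 254 254 255 255 255 254 254 254 254 254 254 254 254 254
  255 255]
 [254 254 254 254 254 255 255 255 255 255 254 254 254 254 254 254 254 254
  254 255]
 [254 254 254 254 254 255 253 197 255 255 254 254 254 254 254 254 254 254
  254 255]
 [254 254 254 254 254 255 255 157 255 255 254 254 254 254 255 255 255 255
  255 255]
 [254 254 254 254 254 255 255 163 241 255 255 255 255 255 255 255 255 255
  255 255]
 [254 254 254 254 254 255 255 234 240 255 255 255 255 255 255 225 152 142
  171 255]
 [254 255 255 255 255 255 255 160 211 255 251 226 225 149 192 177 207 210
  241 255]
 [255 255 255 255 255 255 253 163 172 160 194 199 206 241 255 255 255 255
  255 255]
 [255 255 227 226 184 193 199 212 155 235 255 255 255 255 255 255 255 255
  255 254]
 [139 198 200 206 218 255 255 255 158 231 255 255 255 255 254 254 254 254
  254 254]
 [208 255 255 255 255 255 255 255 177
[... 533 characters left out ...]
4 254 254 254
  254 254]]
[220.421  299.1268] [257.7943 268.8421]
long [([np.int32(374), np.int32(239), np.int32(14), np.int32(14), np.int32(68)], array([382.1912, 245.1912])), ([np.int32(378), np.int32(245), np.int32(3), np.int32(4), np.int32(5)], array([378.6, 246.8])), ([np.int32(371), np.int32(255), np.int32(3), np.int32(4), np.int32(5)], array([371.6, 256.8]))]
short [([np.int32(406), np.int32(252), np.int32(14), np.int32(13), np.int32(98)], array([413.3469, 257.8571]))]
[[366.8281 271.3327]
 [370.9058 239.7298]
 [427.0041 246.9683]
 [422.9263 278.5712]]
[[ 0.4164 -0.222   0.05  ]
 [ 0.4866 -0.2335  0.05  ]
 [ 0.4684 -0.3569  0.05  ]
 [ 0.3986 -0.3442  0.05  ]] [ 0.4425 -0.2891  0.05  ]
```

```bash
python3 - <<'E'
from h import *
np.set_printoptions(precision=4,suppress=True)
T=cv2.imread("pics/top0.png"); hsv=cv2.cvtColor(T,cv2.COLOR_BGR2HSV)
print("cam",-get_calibration("top")["R"].T@get_calibration("top")["t"])
for p,z in [((382.4,245.2),.21),((371.6,256.8),.05),((413.3,257.9),.12)]: print(p,ray("top",p,z))
for h in [(.4503,-.2368),(.4386,-.316)]: print("hole->px",proj("top",(*h,.05)),"top .21",proj("top",(*h,.21)), "top .12",proj("top",(*h,.12)))
cr=ray("top",(243.6,217.3),.07); print("cross",cr)
m=(hsv[:,:,0]>100)&(hsv[:,:,0]<130)&(hsv[:,:,1]>180)&(hsv[:,:,2]>80); m[:,430:]=0
for s,c in cen(m,15): print("blue",list(s),c,ray("top",c,.0),ray("top",c,.19))
g=cv2.cvtColor(T,cv2.COLOR_BGR2GRAY); print(g[236:262,366:392])
E
```

```text
cam [ 0.2827 -0.0934  1.2095]
(382.4, 245.2) [ 0.4475 -0.2357  0.21  ]
(371.6, 256.8) [ 0.4484 -0.2337  0.05  ]
(413.3, 257.9) [ 0.4348 -0.3114  0.12  ]
hole->px [372.9941 255.9269] top .21 [382.9173 243.7673] top .12 [376.9864 251.0348]
hole->px [409.17   260.6314] top .21 [424.7461 249.1813] top .12 [415.4356 256.0255]
cross [0.5375 0.0465 0.07  ]
blue [np.int32(367), np.int32(173), np.int32(11), np.int32(10), np.int32(36)] [372.5278 177.25  ] [ 0.6451 -0.2487  0.    ] [ 0.5882 -0.2243  0.19  ]
blue [np.int32(381), np.int32(293), np.int32(13), np.int32(11), np.int32(32)] [387.7188 297.4375] [ 0.3619 -0.2729  0.    ] [ 0.3495 -0.2447  0.19  ]
[[128 128 128 139 139 137 140 137 139 140 140 137 138 136 138 136 136 135
  135 134 135 135 135 138 137 136]
 [126 127 130 125 125 126 141 138 138 137 138 138 139 138 145 142 142 140
  141 138 138 135 137 138 140 139]
 [124 127 125 125 124 123 125 125 126 124 128 125 128 126 141 138 138 139
  136 140 141 142 141 140 141 142]
 [138 133 135 132 129 126 124 122 124 124 127 130 132  52  37  29  30  32
   38  93 129 143 140 141 137 140]
 [194 184 18
[... 1686 characters left out ...]
58 156 159
  161 159 161 159 161 159 191 189]
 [183 187 191 199  87  55  92  94  90  90 161 173 168 167 166 161 160 161
  160 156 158 154 154 152 181 178]
 [178 181 187 191  75  64  88  91  82  92 168 161 159 158 160 157 156 153
  153 151 153 155 157 154 173 171]
 [176 167 170 174  86  81  51  68  67 154 168 157 161 161 162 160 159 162
  161 161 159 156 154 153 179 177]
 [173  81  86  88  93  93  86  89 147 184 176 146 144 144 145 145 145 163
  162 160 162 161 161 159 186 183]
 [ 90  95 100 103 103 101  98  99 186 182 177 176 144 145 145 147 146 147
  145 145 146 143 143 150 172 170]
 [ 94  98 102 103 103 102 101  96  95 185 179 173 150 147 148 150 146 145
  146 147 144 145 151 178 171 171]]
```

The probe is at about (0.4495, -0.236). The bush is at (0.5116, 0.163) and the cross at (0.5375, 0.0465), with the line at yaw 102.4°. I'll rise first, then move above the probe with the jaws across the line direction.

{"name": "apply_moves", "arguments": {
  "moves": [
    [[0, 0, -4.5, 0, 0, 0, 1], [0, 0, -9, 0, 0, 0, 1], [2.6, -1.5, -9, 0, 0, -0.12, 1], [5.2, -2.9, -9, 0, 0, -0.24, 1], [7.9, -4.4, -9, 0, 0, -0.36, 1], [10.5, -5.9, -9, 0, 0, -0.48, 1], [13.1, -7.3, -9, 0, 0, -0.6, 1], [15.7, -8.8, -9, 0, 0, -0.72, 1]]
  ]
}}

```text
time_s: 0.9
eef_pos: [0.342, -0.3798, 0.3023]
eef_rot: [-0.0, 0.841, 0.541, 0.0]
wrist_force: [-0.0, -0.2, 0.9]
opening: 0.999
```

```bash
cat >> h.py <<'E'
from scipy.spatial.transform import Rotation as Ro
def go(xy,z,yaw,tilt=True):
    """tool-frame shift (cm) and rotvec to reach tool-down pose with tool x at yaw (deg)"""
    o=get_obs(); R=Ro.from_quat(np.roll(o["eef_rot"],-1)); G=Ro.from_euler("z",yaw,degrees=True)*Ro.from_euler("x",180,degrees=True)
    s=R.inv().apply(np.array([*xy,z])-o["eef_pos"])*100; r=(R.inv()*G).as_rotvec()
    x=R.apply([1,0,0]); print("t",round(o["time_s"],2),"pos",o["eef_pos"].round(4),"yaw",np.degrees(np.arctan2(x[1],x[0])).round(2),"zax",R.apply([0,0,1]).round(4),"open",round(o["opening"],3),"F",o["wrist_force"].round(2),"q",o["q"].round(3)); print("SHIFT",s.round(2),"ROT",r.round(4))
E
python3 -c "
from h import *
go((.4495,-.236),.30,102.4)"
```

```text
t 0.9 pos [ 0.342  -0.3798  0.3023] yaw 65.52 zax [-3.e-04  7.e-04 -1.e+00] open 0.999 F [-0.02 -0.18  0.93] q [-1.07  -0.027  1.649  0.     1.52  -0.643]
SHIFT [17.55  3.83  0.23] ROT [-4.000e-04 -7.000e-04 -6.436e-01]
```

{"name": "apply_moves", "arguments": {
  "moves": [
    [[3, 0.65, 0.05, 0, 0, -0.11, 1], [6, 1.3, 0.1, 0, 0, -0.22, 1], [9, 1.95, 0.15, 0, 0, -0.33, 1], [12, 2.6, 0.2, 0, 0, -0.44, 1], [15, 3.25, 0.2, 0, 0, -0.55, 1], [17.5, 3.8, 0.2, 0, 0, -0.645, 1], [17.5, 3.8, 0.2, 0, 0, -0.645, 1], [17.5, 3.8, 0.2, 0, 0, -0.645, 1]]
  ]
}}

```text
time_s: 1.7
eef_pos: [0.4492, -0.2377, 0.3003]
eef_rot: [-0.0, 0.628, 0.778, -0.0]
wrist_force: [-0.2, 0.3, -0.5]
opening: 0.999
```

```bash
python3 -c "
from h import *
go((.4495,-.236),.187,102.4)
s=camera('scene'); t=camera('top'); cv2.imwrite('pics/s1.png',s[:,:,::-1]); cv2.imwrite('pics/t1.png',t[:,:,::-1])
a=cv2.resize(s[120:320,300:540,::-1],(400,333)); b=cv2.resize(t[200:320,310:450,::-1],(400,343)); c=np.zeros((343,800,3),np.uint8); c[:333,:400]=a; c[:,400:]=b; cv2.imwrite('pics/c2.png',c)"
```

```text
t 1.7 pos [ 0.4492 -0.2377  0.3003] yaw 102.2 zax [-8.e-04  1.e-04 -1.e+00] open 0.999 F [-0.18  0.33 -0.45] q [-0.72  -0.033  1.658 -0.     1.517 -0.933]
SHIFT [ 0.16  0.08 11.33] ROT [-0.0008 -0.0003 -0.0034]
```

View pics/c2.png

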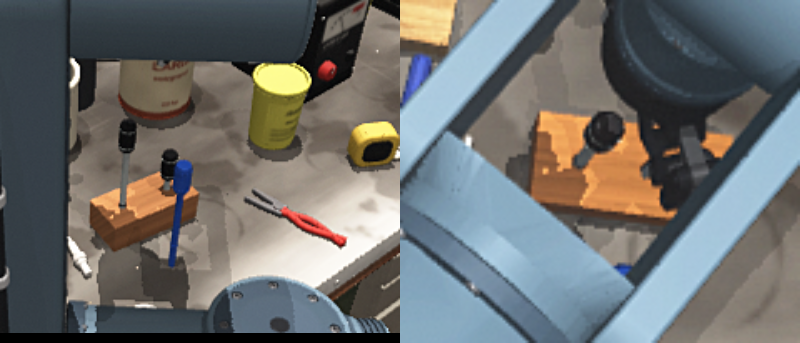

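```bash
python3 -c "
from h import *
o=get_obs(); p=o['eef_pos']
for n in('top','scene'): print(n,'tcp',proj(n,p),'tcp+.1',proj(n,p+[0,0,.1]),'tip',proj(n,p-[0,0,.019]),'handle top',proj(n,(.4495,-.236,.21)),'hole',proj(n,(.4495,-.236,.05)))
g=cv2.cvtColor(cv2.imread('pics/s1.png'),cv2.COLOR_BGR2GRAY)
m=np.zeros_like(g,bool); m[185:215,366:390]=g[185:215,366:390]<70
print([(list(map(int,s)),c) for s,c in cen(m,8)])
cv2.imwrite('pics/c3.png',cv2.resize(np.hstack([cv2.imread('pics/s1.png')[180:260,350:430],cv2.imread('pics/t1.png')[220:300,360:440]]),(800,400),interpolation=cv2.INTER_CUBIC))
"
```

```text
top tcp [391.12192094 235.90950331] tcp+.1 [400.89590018 224.1945896 ] tip [389.49563686 237.85873783] handle top [382.51469261 244.18722749] hole [372.64451032 256.29175606]
scene tcp [379.38471936 161.27592876] tcp+.1 [382.21442117 122.1493436 ] tip [378.88095268 168.24156366] handle top [375.99924712 193.52257339] hole [372.47392516 243.36729612]
[([371, 185, 19, 27, 314], array([378.64012739, 196.68471338]))]
```

View pics/c3.png

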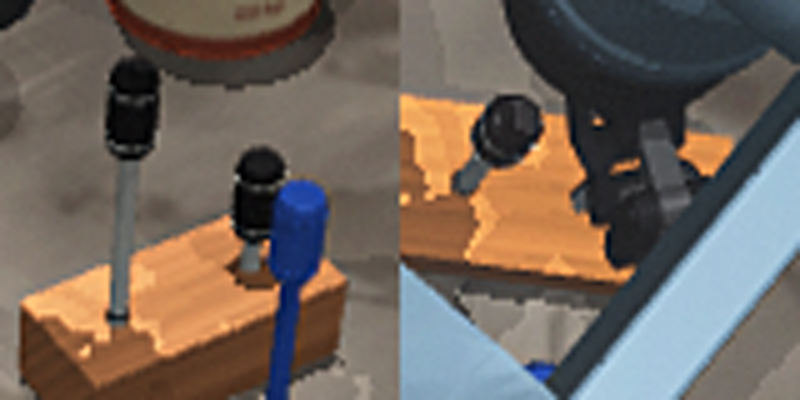

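The image agrees with the calibration to within about 2 mm: long handle top at about (383,244) in the top view and (377,195) in the scene view. I'll descend and close.

{"name": "apply_moves", "arguments": {
  "moves": [
    [[0.1, 0, 2, 0, 0, 0, 1], [0.1, 0, 4, 0, 0, 0, 1], [0.1, 0, 6, 0, 0, 0, 1], [0.1, 0, 8, 0, 0, 0, 1], [0.1, 0, 9.6, 0, 0, 0, 1], [0.1, 0, 10.8, 0, 0, 0, 1], [0.1, 0, 11.3, 0, 0, -0.003, 1], [0.1, 0, 11.3, 0, 0, -0.003, 1]]
  ]
}}

```text
time_s: 2.6
eef_pos: [0.4486, -0.2373, 0.1872]
eef_rot: [-0.001, 0.627, 0.779, -0.0]
wrist_force: [-0.7, 0.1, 0.4]
opening: 0.999
```

```bash
python3 -c "
from h import *
go((.449,-.2365),.187,102.4)"
```

```text
t 2.6 pos [ 0.4486 -0.2373  0.1872] yaw 102.32 zax [-8.e-04  6.e-04 -1.e+00] open 0.999 F [-0.66  0.11  0.42] q [-0.721  0.055  1.8   -0.     1.288 -0.936]
SHIFT [0.07 0.06 0.02] ROT [-0.0007 -0.0008 -0.0014]
```

{"name": "apply_moves", "arguments": {
  "moves": [
    [[0, 0, 0, 0, 0, 0, 0.5], [0, 0, 0, 0, 0, 0, 0.4], [0, 0, 0, 0, 0, 0, 0.3], [0, 0, 0, 0, 0, 0, 0.2], [0, 0, 0, 0, 0, 0, 0.1], [0, 0, 0, 0, 0, 0, 0], [0, 0, 0, 0, 0, 0, 0], [0, 0, 0, 0, 0, 0, 0]]
  ]
}}

```text
time_s: 3.4
eef_pos: [0.4494, -0.2374, 0.1883]
eef_rot: [0.001, 0.627, 0.779, -0.0]
wrist_force: [-1.2, -0.8, 5.6]
opening: 0.193
```

```bash
python3 -c "
from h import *
go((.449,-.2365),.187,102.4)"
```

```text
t 3.4 pos [ 0.4494 -0.2374  0.1883] yaw 102.38 zax [ 8.e-04 -8.e-04 -1.e+00] open 0.193 F [-1.18 -0.79  5.58] q [-0.72   0.054  1.799 -0.     1.288 -0.936]
SHIFT [ 0.09 -0.02  0.13] ROT [ 0.0006  0.0009 -0.0004]
```

{"name": "apply_moves", "arguments": {
  "moves": [
    [[0, 0, 0, 0, 0, 0, 0], [0, 0, 0, 0, 0, 0, 0], [0, 0, 0, 0, 0, 0, 0], [0, 0, 0, 0, 0, 0, 0]]
  ]
}}

```text
time_s: 3.8
eef_pos: [0.4494, -0.2374, 0.1883]
eef_rot: [0.001, 0.627, 0.779, -0.0]
wrist_force: [-0.3, -0.1, 5.9]
opening: 0.192
```

```bash
python3 -c "
from h import *
go((.449,-.2365),.187,102.4)
s=camera('scene'); t=camera('top'); 
cv2.imwrite('pics/c4.png',cv2.resize(np.hstack([s[150:270,320:440,::-1],t[190:310,320:440,::-1]]),(800,400),interpolation=cv2.INTER_CUBIC))"
```

```text
t 3.8 pos [ 0.4494 -0.2374  0.1883] yaw 102.38 zax [ 9.e-04 -8.e-04 -1.e+00] open 0.192 F [-0.32 -0.09  5.86] q [-0.72   0.054  1.799  0.     1.288 -0.936]
SHIFT [ 0.1  -0.02  0.13] ROT [ 0.0007  0.001  -0.0004]
```

View pics/c4.png

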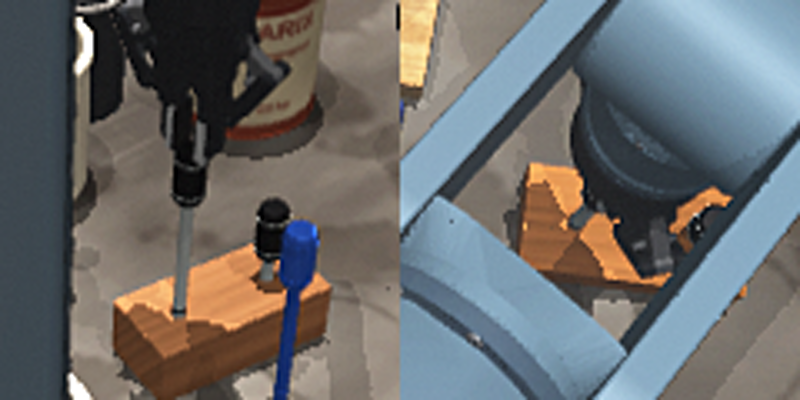

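The scene crop shows the pads on the long handle, at about (190,170) in the crop, with the short and blue probes untouched. Now I'll lift straight up.

{"name": "apply_moves", "arguments": {
  "moves": [
    [[0, 0, -0.5, 0, 0, 0, 0], [0, 0, -1.5, 0, 0, 0, 0], [0, 0, -3, 0, 0, 0, 0], [0, 0, -4.5, 0, 0, 0, 0], [0, 0, -6, 0, 0, 0, 0], [0, 0, -8, 0, 0, 0, 0], [0, 0, -10, 0, 0, 0, 0], [0, 0, -10.5, 0, 0, 0, 0]]
  ]
}}

```text
time_s: 4.7
eef_pos: [0.4498, -0.2377, 0.2954]
eef_rot: [0.002, 0.627, 0.779, -0.0]
wrist_force: [-0.1, -0.8, -1.4]
opening: 0.192
```

```bash
python3 -c "
from h import *
go((.540,.040),.30,102.4)"
```

```text
t 4.7 pos [ 0.4498 -0.2377  0.2954] yaw 102.38 zax [ 0.0029 -0.0025 -1.    ] open 0.192 F [-0.08 -0.77 -1.41] q [-0.72  -0.033  1.668 -0.     1.502 -0.936]
SHIFT [25.19 14.76 -0.5 ] ROT [ 0.0023  0.0031 -0.0003]
```

{"name": "apply_moves", "arguments": {
  "moves": [
    [[1, 0.6, 0, 0.001, 0.001, 0, 0], [3.5, 2.05, -0.1, 0.002, 0.003, 0, 0], [7, 4.1, -0.3, 0.002, 0.003, 0, 0], [10.5, 6.15, -0.5, 0.002, 0.003, 0, 0], [14, 8.2, -0.5, 0.002, 0.003, 0, 0], [17.5, 10.25, -0.5, 0.002, 0.003, 0, 0], [21, 12.3, -0.5, 0.002, 0.003, 0, 0], [23.5, 13.8, -0.5, 0.002, 0.003, 0, 0]]
  ]
}}

```text
time_s: 5.5
eef_pos: [0.5328, 0.0255, 0.2961]
eef_rot: [-0.003, 0.626, 0.78, -0.0]
wrist_force: [0.9, 0.3, -0.6]
opening: 0.197
```

{"name": "apply_moves", "arguments": {
  "moves": [
    [[1, 0.55, 0, 0, 0, 0, 0], [1.7, 0.95, 0, 0, 0, 0, 0], [1.7, 0.95, 0, 0, 0, 0, 0], [1.7, 0.95, 0, 0, 0, 0, 0], [1.7, 0.95, 0, 0, 0, 0, 0]]
  ]
}}

```text
time_s: 6.0
eef_pos: [0.539, 0.0396, 0.2977]
eef_rot: [-0.002, 0.627, 0.779, -0.0]
wrist_force: [0.3, 0.0, -0.5]
opening: 0.192
```

```bash
python3 -c "
from h import *
go((.5375,.0465),.30,102.4)
s=camera('scene'); t=camera('top'); cv2.imwrite('pics/s5.png',s[:,:,::-1]); cv2.imwrite('pics/t5.png',t[:,:,::-1])
print(proj('scene',(.5375,.0465,.12)),proj('top',(.5375,.0465,.12)))
cv2.imwrite('pics/c5.png',cv2.resize(np.hstack([s[180:360,180:360,::-1],t[150:330,150:330,::-1]]),(800,400),interpolation=cv2.INTER_CUBIC))"
```

```text
t 6.0 pos [0.539  0.0396 0.2977] yaw 102.29 zax [-0.0028  0.0022 -1.    ] open 0.192 F [ 0.31  0.01 -0.54] q [-0.148  0.045  1.585  0.002  1.514 -0.362]
SHIFT [ 0.71  0.01 -0.23] ROT [-0.0022 -0.0028 -0.002 ]
[255.61978569 253.98520619] [240.6920468  212.13377267]
```

View pics/c5.png

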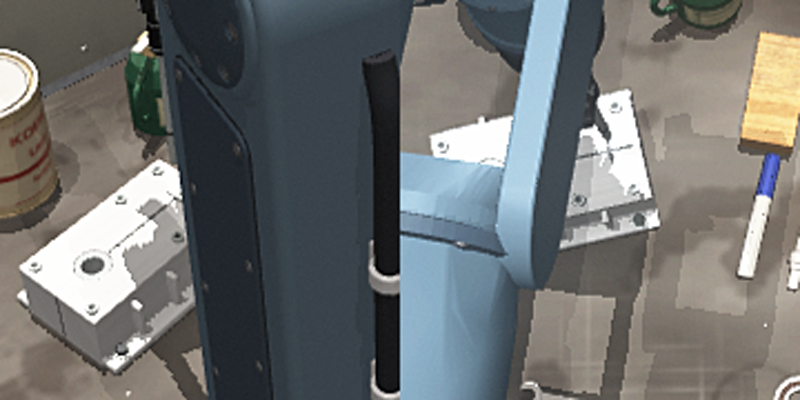

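{"name": "apply_moves", "arguments": {
  "moves": [
    [[0, 0, 0, -0.002, -0.003, -0.002, 0], [0, 0, 0, -0.002, -0.003, -0.002, 0], [0, 0, 0, -0.002, -0.003, -0.002, 0], [0, 0, 0, -0.002, -0.003, -0.002, 0]]
  ]
}}

```text
time_s: 6.5
eef_pos: [0.5391, 0.0406, 0.2977]
eef_rot: [0.0, 0.626, 0.78, -0.0]
wrist_force: [-0.4, 0.4, -2.3]
opening: 0.193
```

```bash
python3 -c "
from h import *
go((.5375,.0465),.30,102.4)
p=get_obs()['eef_pos']; print('pred tip px',proj('top',p-[0,0,.175]),'handle bottom',proj('top',p-[0,0,.025]))
t=camera('top'); cv2.imwrite('pics/t6.png',t[:,:,::-1])
cv2.imwrite('pics/c6.png',cv2.resize(t[185:230,220:280,::-1],(800,600),interpolation=cv2.INTER_CUBIC))"
```

```text
t 6.5 pos [0.5391 0.0406 0.2977] yaw 102.49 zax [ 0. -0. -1.] open 0.193 F [-0.4   0.43 -2.29] q [-0.144  0.044  1.587 -0.     1.511 -0.362]
SHIFT [ 0.61 -0.03 -0.23] ROT [0.     0.     0.0015]
pred tip px [243.33617649 211.05057705] handle bottom [233.2809431  192.24457342]
```

View pics/c6.png

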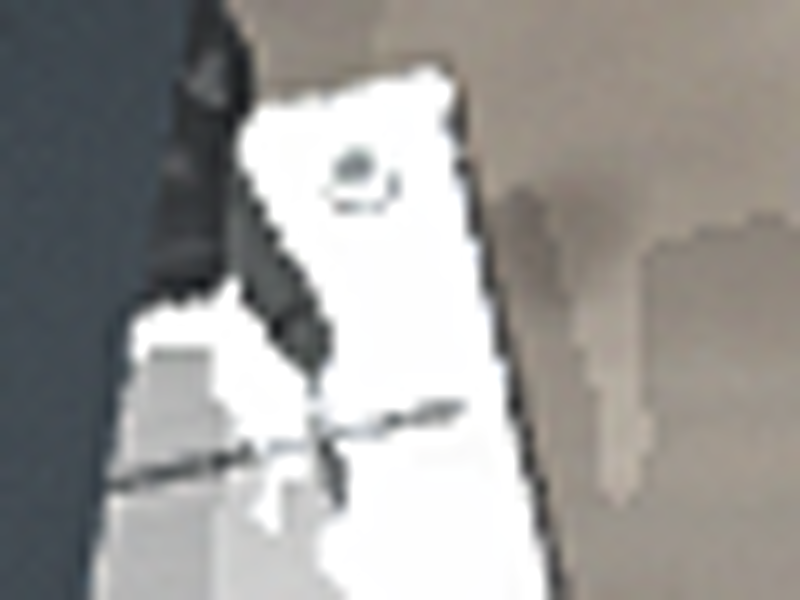

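The crop shows the rod tip at about (243.2,211.4) px against a prediction of (243.3,211.1), so the probe is within about 1.5 mm of the grip model. I'll come down over the cross.

{"name": "apply_moves", "arguments": {
  "moves": [
    [[0.2, 0, 0.8, 0, 0, 0.001, 0], [0.45, 0, 1.6, 0, 0, 0.001, 0], [0.45, 0, 2.4, 0, 0, 0.001, 0], [0.45, 0, 3.2, 0, 0, 0.001, 0], [0.45, 0, 3.8, 0, 0, 0.001, 0], [0.45, 0, 4.1, 0, 0, 0.001, 0], [0.45, 0, 4.3, 0, 0, 0.001, 0], [0.45, 0, 4.3, 0, 0, 0.001, 0]]
  ]
}}

```text
time_s: 7.35
eef_pos: [0.5381, 0.045, 0.2546]
eef_rot: [-0.0, 0.626, 0.779, -0.0]
wrist_force: [-0.1, -0.1, -0.4]
opening: 0.192
```

{"name": "apply_moves", "arguments": {
  "moves": [
    [[0, 0, 0.1, 0, 0, 0, 0], [0, 0, 0.1, 0, 0, 0, 0], [0, 0, 0.1, 0, 0, 0, 0]]
  ]
}}

```text
time_s: 7.65
eef_pos: [0.5383, 0.045, 0.254]
eef_rot: [0.0, 0.626, 0.78, 0.0]
wrist_force: [-0.4, 0.3, -0.7]
opening: 0.195
```

```bash
python3 -c "
from h import *
go((.5375,.0465),.252,102.4)
p=get_obs()['eef_pos']; print('pred tip px',proj('top',p-[0,0,.178]),'cross',proj('top',(.5375,.0462,.07)))
t=camera('top'); cv2.imwrite('pics/t7.png',t[:,:,::-1])
cv2.imwrite('pics/c7.png',cv2.resize(t[192:228,225:273,::-1],(800,600),interpolation=cv2.INTER_CUBIC))"
```

```text
t 7.65 pos [0.5383 0.045  0.254 ] yaw 102.43 zax [ 4.e-04 -0.e+00 -1.e+00] open 0.195 F [-0.43  0.33 -0.74] q [-0.136  0.069  1.647  0.     1.425 -0.353]
SHIFT [ 0.16 -0.04  0.2 ] ROT [0.0004 0.0001 0.0005]
pred tip px [243.92090313 216.34403736] cross [243.71917975 217.28307116]
```

View pics/c7.png

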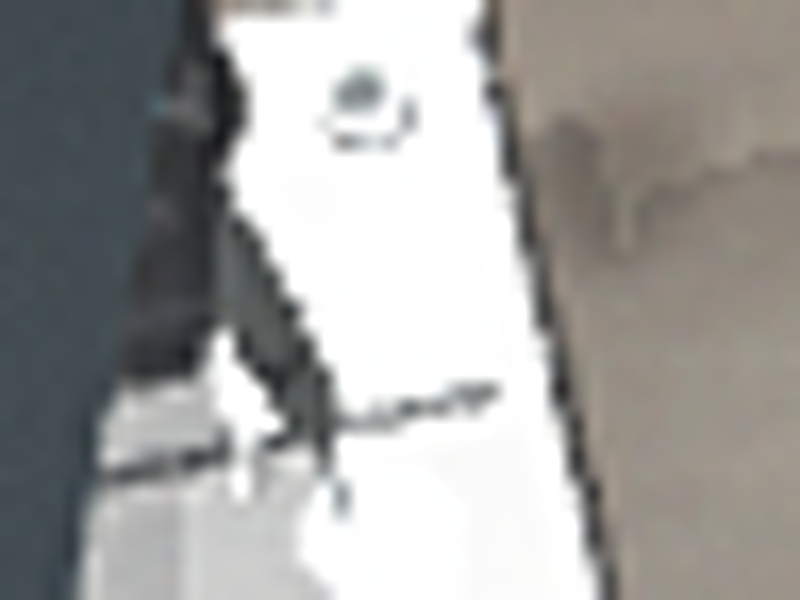

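```bash
python3 -c "
from h import *
g=cv2.cvtColor(cv2.imread('pics/t7.png'),cv2.COLOR_BGR2GRAY); print('cols 236..248'); 
for r in range(205,223): print(r,g[r,236:249])
for dy in (0,.001,.002): print(proj('top',(.5383,.045+dy,.076)))
p=np.array([.5383,.045,0]); 
for z in (.076,.121,.15): print(z,proj('top',p+[0,0,z]))"
```

```text
cols 236..248
205 [ 51  50  88  82 220 255 255 254 254 254 254 254 254]
206 [ 53  53  95  76 106 255 255 254 254 254 254 254 254]
207 [ 53  53  99  87  85 226 255 255 254 254 254 254 254]
208 [ 56  54  98  92  78 109 255 255 255 254 254 254 254]
209 [ 56  61  98  93  84  88 222 255 255 255 254 254 254]
210 [ 69  69  95  93  90  80  78 222 255 255 254 254 254]
211 [ 54  58 128  90  91  87  90 224 255 255 254 254 254]
212 [ 55 121 255  71  89  92  79 103 255 255 255 254 254]
213 [ 46 154 255 105  75  85  69  72 226 255 255 255 254]
214 [ 96 207 255 255  81  49  64  85  95 255 255 255 255]
215 [187 194 255 255 251  70  88  90  90 234 255 255 255]
216 [181 190 255 255 255 131  89  93  87 187 246 199 195]
217 [184 180 181 255 255 255  83  91  77 127 166 163 168]
218 [177 168 116 239 182  76 108 128  74 245 255 255 255]
219 [ 69  86 111 211 160 186 222 216 117 243 255 255 253]
220 [140 195 200 255 171 183 209 205 165 233 255 255 255]
221 [218 212 196 255 177 204 200 204 254 160 255 255 254]
222 [208 202 200 199 199 200 200 236 255 177 255 255 254]
[243.93757409 216.32167593]
[243.47968438 216.32872732]
[243.02179359 216.33577873]
0.076 [243.93757409 216.32167593]
0.121 [241.34830425 211.64365613]
0.15 [239.56786333 208.42694318]
```

{"name": "apply_moves", "arguments": {
  "moves": [
    [[-0.05, -0.06, 0.05, 0, 0, 0, 0], [-0.1, -0.12, 0.1, 0, 0, 0, 0], [-0.1, -0.12, 0.15, 0, 0, 0, 0], [-0.1, -0.12, 0.2, 0, 0, 0, 0], [-0.1, -0.12, 0.2, 0, 0, 0, 0], [-0.1, -0.12, 0.2, 0, 0, 0, 0]]
  ]
}}

```text
time_s: 8.3
eef_pos: [0.5372, 0.0438, 0.2517]
eef_rot: [-0.0, 0.626, 0.78, -0.0]
wrist_force: [1.1, 0.9, -0.6]
opening: 0.192
```

```bash
python3 -c "
from h import *
go((.5375,.0465),.252,102.4)
p=get_obs()['eef_pos']; z=p[2]-.178
c=proj('top',(*p[:2],z)); print('pred tip px',c)
t=camera('top'); g=cv2.cvtColor(t,cv2.COLOR_RGB2GRAY); cv2.imwrite('pics/t8.png',t[:,:,::-1])
for r in range(209,223): print(r,g[r,236:249])
ax=proj('top',(*p[:2],z+.04)); k=(c-ax)/(c-ax)[1]
for r in range(211,219):
  row=np.clip((255-g[r,238:247].astype(float))/165,0,1); print(r,'pred col',(c+k*(r-c[1]))[0].round(2))
"
```

```text
t 8.3 pos [0.5372 0.0438 0.2517] yaw 102.43 zax [-0.  0. -1.] open 0.192 F [ 1.06  0.87 -0.56] q [-0.139  0.069  1.652 -0.     1.421 -0.356]
SHIFT [ 0.26  0.09 -0.03] ROT [-0.     -0.      0.0006]
pred tip px [244.60030388 217.03218977]
209 [ 62  54  61  97  87  90 221 255 255 254 254 254 254]
210 [ 64  54  65 100  91  83  82 226 255 255 254 254 254]
211 [ 76  64  68  95  90  90  77 113 255 255 255 254 254]
212 [ 63  54  59 128  87  92  86  86 199 255 255 254 254]
213 [ 57  50 118 255  73  88  90  67 104 255 255 255 254]
214 [ 47  55 172 255  72  78  65  56  91 228 255 255 255]
215 [ 76 130 255 255 231  95  58  99  82 114 255 255 255]
216 [195 187 197 255 255 255  76  97  87  87 206 203 194]
217 [189 183 188 255 255 255  67  90  89  85 165 167 167]
218 [177 173 110 113 185 193  86 123  86 130 255 255 255]
219 [ 69  92 110 134 223 255 191 221 110 132 255 255 253]
220 [134 193 186 201 255 167 209 213 136 141 255 254 251]
221 [186 189 183 197 255 172 205 201 142 172 255 255 255]
222 [182 210 205 201 197 199 202 204 233 181 255 255 254]
211 pred col 241.28
212 pred col 241.83
213 pred col 242.38
214 pred col 242.93
215 pred col 243.48
216 pred col 244.03
217 pred col 244.58
218 pred col 245.13
```

The tip is about 1 mm off the line towards +x. I'll shift -0.07 cm in tool y, settle, then start the slow run along the line. Tool x is parallel to the line at 102.43°.

{"name": "apply_moves", "arguments": {
  "moves": [
    [[0, -0.04, 0, 0, 0, 0, 0], [0, -0.07, 0, 0, 0, 0, 0], [0, -0.07, 0, 0, 0, 0, 0], [0, -0.07, 0, 0, 0, 0, 0], [0, -0.07, 0, 0, 0, 0, 0]]
  ]
}}

```text
time_s: 8.85
eef_pos: [0.5365, 0.0437, 0.2517]
eef_rot: [0.0, 0.626, 0.78, 0.0]
wrist_force: [0.5, 0.5, -1.4]
opening: 0.191
```

{"name": "apply_moves", "arguments": {
  "moves": [
    [[0.15, 0, 0, 0, 0, 0, 0], [0.45, 0, 0, 0, 0, 0, 0], [0.8, 0, 0, 0, 0, 0, 0], [1.15, 0, 0, 0, 0, 0, 0], [1.5, 0, 0, 0, 0, 0, 0], [1.85, 0, 0, 0, 0, 0, 0], [2.2, 0, 0, 0, 0, 0, 0], [2.5, 0, 0, 0, 0, 0, 0]]
  ]
}}

```text
time_s: 9.65
eef_pos: [0.531, 0.0685, 0.2517]
eef_rot: [-0.0, 0.626, 0.78, 0.0]
wrist_force: [0.5, -0.1, -1.2]
opening: 0.192
```

```bash
cat > chk.py <<'E'
from h import *
import sys
go((.5116,.1628),.252,102.4)
p=get_obs()['eef_pos']; z=p[2]-.178; c=proj('top',(*p[:2],z)); print('pred tip px',c)
t=camera('top'); s=camera('scene'); g=cv2.cvtColor(t,cv2.COLOR_RGB2GRAY); n=sys.argv[1]; cv2.imwrite(f'pics/t{n}.png',t[:,:,::-1]); cv2.imwrite(f'pics/s{n}.png',s[:,:,::-1])
x0=int(c[0])-9; y0=int(c[1])-5; print('cols',x0,'..',x0+17)
for r in range(y0,y0+10): print(r,g[r,x0:x0+18])
E
python3 chk.py 9
```

```text
t 9.65 pos [0.531  0.0685 0.2517] yaw 102.44 zax [-0.  0. -1.] open 0.192 F [ 0.52 -0.1  -1.2 ] q [-0.094  0.06   1.661  0.     1.421 -0.311]
SHIFT [ 9.63  0.14 -0.03] ROT [-0.     -0.0001  0.0007]
pred tip px [233.31276477 219.96312642]
cols 224 .. 241
214 [159 242 252  95  88  90  81  83 212 255 255 254 254 254 254 254 254 255]
215 [175 199 255 188  77  91  92  82 123 255 255 255 254 254 254 254 254 255]
216 [189 189 255 255  93  82  92  81  68 223 255 255 255 255 255 255 255 255]
217 [198 178 191 255 228  89  82  63  64 104 255 255 255 255 255 255 255 255]
218 [195 178 191 255 255 222  51  84  90  85 188 255 255 255 228 228 180 175]
219 [193 185 194 255 255 255  89  86  93  85  75 104 104 159 159 162 175 255]
220 [187 176 176 236 255 255 165  89  87  82  84 163 172 255 255 255 255 255]
221 [175 119  81  88 112 195 165 134 109 101 120 255 255 255 253 253 252 251]
222 [ 95 102 110 137 237 255 178 186 191 185 148 255 254 251 250 249 249 249]
223 [193 190 187 234 255 255 175 182 182 181 214 255 252 250 251 251 251 250]
```

The tip sits within about 0.5 mm of the line, at (232.2,219.4) against the line at (232.3,220.0), which includes height parallax. I'll continue.

{"name": "apply_moves", "arguments": {
  "moves": [
    [[0.2, -0.01, 0, 0, 0, 0, 0], [0.55, -0.02, 0, 0, 0, 0, 0], [0.9, -0.02, 0, 0, 0, 0, 0], [1.25, -0.02, 0, 0, 0, 0, 0], [1.6, -0.02, 0, 0, 0, 0, 0], [1.95, -0.02, 0, 0, 0, 0, 0], [2.3, -0.02, 0, 0, 0, 0, 0], [2.65, -0.02, 0, 0, 0, 0, 0]]
  ]
}}

```text
time_s: 10.55
eef_pos: [0.5251, 0.0943, 0.2517]
eef_rot: [-0.0, 0.626, 0.78, 0.0]
wrist_force: [0.2, -0.8, -0.3]
opening: 0.191
```

{"name": "apply_moves", "arguments": {
  "moves": [
    [[0.35, 0, 0, 0, 0, 0, 0], [0.7, 0, 0, 0, 0, 0, 0], [1.05, 0, 0, 0, 0, 0, 0], [1.4, 0, 0, 0, 0, 0, 0], [1.75, 0, 0, 0, 0, 0, 0], [2.1, 0, 0, 0, 0, 0, 0], [2.4, 0, 0, 0, 0, 0, 0], [2.6, 0, 0, 0, 0, 0, 0]]
  ]
}}

```text
time_s: 11.35
eef_pos: [0.5195, 0.1196, 0.2517]
eef_rot: [-0.0, 0.626, 0.78, -0.0]
wrist_force: [-0.2, -1.3, -0.6]
opening: 0.192
```

```bash
python3 chk.py 10
```

```text
t 11.35 pos [0.5195 0.1196 0.2517] yaw 102.44 zax [-1.e-04  0.e+00 -1.e+00] open 0.192 F [-0.16 -1.3  -0.56] q [ 0.003  0.055  1.666  0.     1.42  -0.214]
SHIFT [ 4.39  0.16 -0.03] ROT [-0.0001 -0.      0.0007]
pred tip px [209.8203802  225.47656165]
cols 200 .. 217
220 [185 138 111  84  88  86  77  99 255 255 255 253 253 253 253 253 253 253]
221 [181 188 218 101  86  89  90  77 150 255 255 255 253 253 253 254 255 255]
222 [177 178 180 199  78  85  87  66  72 207 255 255 255 255 255 255 255 255]
223 [178 177 181 223 176  84  58  71  83  82 215 255 255 255 255 255 215 229]
224 [177 177 176 194 255 205  93  88  90  80  88 230 221 170 132 117 144 237]
225 [179 178 173 179 255 255 158  84  88  85  79 112 140 140 141 152 255 249]
226 [176 167 164 106 115 186 131 131  83  86  91 232 255 255 254 252 246 243]
227 [150  70  89  84 130 157 167 236 118 111 110 255 245 241 240 250 248 247]
228 [159 127 190 183 186 255 255 172 177 173 126 255 244 242 241 249 250 248]
229 [185 180 177 168 184 255 157 169 169 169 217 255 255 255 255 255 255 248]
```

The tip is on the line to within 0.1–0.2 px. Next comes the last stretch to the bush axis, 4.15 cm.

{"name": "apply_moves", "arguments": {
  "moves": [
    [[0.2, 0, 0, 0, 0, 0, 0], [0.5, 0, 0, 0, 0, 0, 0], [0.85, 0, 0, 0, 0, 0, 0], [1.2, 0, 0, 0, 0, 0, 0], [1.55, 0, 0, 0, 0, 0, 0], [1.9, 0, 0, 0, 0, 0, 0], [2.2, 0.01, 0, 0, 0, 0, 0], [2.5, 0.01, 0, 0, 0, 0, 0]]
  ]
}}

```text
time_s: 12.25
eef_pos: [0.5143, 0.1441, 0.2517]
eef_rot: [0.0, 0.626, 0.78, 0.0]
wrist_force: [0.8, 0.0, -0.5]
opening: 0.194
```

{"name": "apply_moves", "arguments": {
  "moves": [
    [[0.3, 0, 0, 0, 0, 0, 0], [0.6, 0, 0, 0, 0, 0, 0], [0.9, 0, 0, 0, 0, 0, 0], [1.2, 0, 0, 0, 0, 0, 0], [1.5, 0, 0, 0, 0, 0, 0], [1.65, 0, 0, 0, 0, 0, 0], [1.65, 0, 0, 0, 0, 0, 0], [1.65, 0, 0, 0, 0, 0, 0]]
  ]
}}

```text
time_s: 13.05
eef_pos: [0.5108, 0.1598, 0.2517]
eef_rot: [0.0, 0.626, 0.78, -0.0]
wrist_force: [0.4, 0.2, -0.3]
opening: 0.192
```

```bash
python3 chk.py 11; python3 -c "
from h import *
s=cv2.imread('pics/s11.png'); t=cv2.imread('pics/t11.png'); print(proj('scene',(.5116,.1628,.07)),proj('top',(.5116,.1628,.0737)))
cv2.imwrite('pics/c11.png',np.hstack([cv2.resize(s[260:340,180:260],(400,400),interpolation=cv2.INTER_CUBIC),cv2.resize(t[200:250,165:215],(400,400),interpolation=cv2.INTER_CUBIC)]))"
```

```text
t 13.05 pos [0.5108 0.1598 0.2517] yaw 102.44 zax [ 0. -0. -1.] open 0.192 F [ 0.43  0.16 -0.34] q [ 0.081  0.06   1.661 -0.     1.42  -0.136]
SHIFT [ 0.27  0.14 -0.03] ROT [0.     0.     0.0006]
pred tip px [191.28369784 229.68760882]
cols 182 .. 199
224 [ 88  85  88  86  83  85 200 255 223 240 255 255 255 254 253 184 255 255]
225 [111  84  86  87  86  82  54  73  68  65  67 120 242 255 254 252 226 255]
226 [151 105  90  87  89  84  63  92  92  88  85  74  88 254 255 254 241 230]
227 [114 152 131 103  83  64  73  93  95  98  99  92  84 121 255 255 255 184]
228 [119 156 179 163  63  70  93  92  90  95 100  83  76  71 240 255 255 214]
229 [122 150 170  86  87  91  92  90  91  93  89  72  70  64 165 255 255 230]
230 [130 149 167  86  81  90  92  93  93  90  87  73  71  69 174 234 248 185]
231 [159 151 158  87  80  86  96  96  84  81  80  71  66  72 186 238 250 142]
232 [131 147 151 114  81  84  97  89  70  74  70  68  63 123 223 238 243 163]
233 [121 152 150 195 164  84  91  71  70  69  67  58  86 233 238 244 212 211]
[220.42244521 299.11148199] [189.93852006 229.35213884]
```

View pics/c11.png

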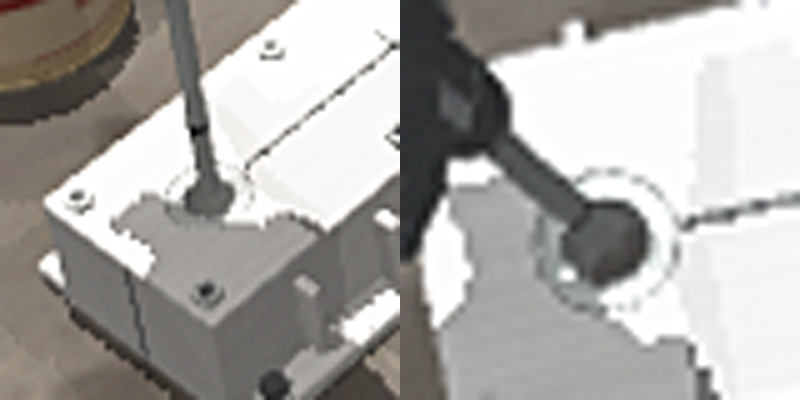

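The scene view shows the rod above the bush, with the ring at about (219,285.5) and the mouth at about (221,299). I'll measure the rod axis against the vertical through the bush in both views.

```bash
cat > axis.py <<'E'
from h import *
import sys
n=sys.argv[1]; B=np.array([.5116,.1628]); np.set_printoptions(precision=2,suppress=True)
g0=cv2.cvtColor(cv2.imread('pics/scene0.png'),cv2.COLOR_BGR2GRAY).astype(float)
w=np.clip(190-g0[290:308,208:234],0,None); w[w<50]=0; yy,xx=np.mgrid[290:308,208:234]; bs=np.array([(w*xx).sum(),(w*yy).sum()])/w.sum(); print('bush scene0',bs,ray('scene',bs,.07))
def edges(v,x0,bg_thr=130):
    d=v<bg_thr; i=np.where(d)[0]
    return None if len(i)==0 else i
for nm,f,rows in(('top',f'pics/t{n}.png',range(216,224)),('scene',f'pics/s{n}.png',range(262,293,2))):
    g=cv2.cvtColor(cv2.imread(f),cv2.COLOR_BGR2GRAY).astype(float); a=proj(nm,(*B,.07)); b=proj(nm,(*B,.15)); off=[]
    for r in rows:
        xc=a[0]+(r-a[1])*(b-a)[0]/(b-a)[1]; x0=int(round(xc))-8; v=g[r,x0:x0+17]
        k=np.clip((170-v)/(170-90),0,1); i=int(np.argmin(np.where(abs(np.arange(17)-8)<4,v,999)))
        l=i
        while l>0 and v[l]<130:l-=1
        h=i
        while h<16 and v[h]<130:h+=1
        L=l+(v[l]-130)/(v[l]-v[l+1]+1e-6); H=h-(v[h]-130)/(v[h]-v[h-1]+1e-6)
        off.append((r,x0+(L+H)/2-xc,H-L))
    print(nm,'row, axis-minus-bush col, width'); print(np.array(off))
E
python3 axis.py 11
```

```text
bush scene0 [221.43 298.93] [0.51 0.16 0.07]
top row, axis-minus-bush col, width
[[      216.           8.2         -9.1 ]
 [      217.   -39500002.17  79000011.43]
 [      218.         -12.19        31.18]
 [      219.           0.16         6.18]
 [      220.           0.39         6.13]
 [      221.           0.29         6.28]
 [      222.           0.14         7.44]
 [      223.           0.12         6.84]]
scene row, axis-minus-bush col, width
[[262.    -2.35  13.78]
 [264.     2.12   5.6 ]
 [266.     2.03   5.32]
 [268.     1.88   5.61]
 [270.     2.1    5.61]
 [272.     1.87   5.53]
 [274.     1.67   5.85]
 [276.     0.98   4.73]
 [278.     1.76   3.28]
 [280.     1.86   3.62]
 [282.     1.56   3.84]
 [284.     1.57   4.34]
 [286.     1.52   3.76]
 [288.     1.44   3.41]
 [290.     1.56   3.2 ]
 [292.     1.59   3.81]]
```

The tip is within about 1 mm of the bore axis (7 mm clearance), and I see a lean of less than 1°. I'll make a small trim and lower most of the way.

{"name": "apply_moves", "arguments": {
  "moves": [
    [[0.04, 0.02, 0, 0, 0, 0, 0], [0.07, 0.04, 0, 0, 0, 0, 0], [0.07, 0.04, 0.3, 0, 0, 0, 0], [0.07, 0.04, 0.7, 0, 0, 0, 0], [0.07, 0.04, 1.1, 0, 0, 0, 0], [0.07, 0.04, 1.5, 0, 0, 0, 0], [0.07, 0.04, 1.9, 0, 0, 0, 0], [0.07, 0.04, 2.3, 0, 0, 0, 0]]
  ]
}}

```text
time_s: 13.95
eef_pos: [0.5109, 0.1606, 0.2282]
eef_rot: [-0.0, 0.626, 0.78, -0.0]
wrist_force: [0.3, -0.2, -1.1]
opening: 0.192
```

{"name": "apply_moves", "arguments": {
  "moves": [
    [[0, 0, 0.4, 0, 0, 0, 0], [0, 0, 0.8, 0, 0, 0, 0], [0, 0, 1.2, 0, 0, 0, 0], [0, 0, 1.6, 0, 0, 0, 0], [0, 0, 1.9, 0, 0, 0, 0], [0, 0, 2.1, 0, 0, 0, 0], [0, 0, 2.1, 0, 0, 0, 0], [0, 0, 2.1, 0, 0, 0, 0]]
  ]
}}

```text
time_s: 14.75
eef_pos: [0.5111, 0.1606, 0.2078]
eef_rot: [0.0, 0.626, 0.78, 0.0]
wrist_force: [-0.5, 0.1, -0.2]
opening: 0.198
```

```bash
python3 chk.py 12 | head -3; python3 axis.py 12 | tail -17;  python3 -c "
from h import *
s=cv2.imread('pics/s12.png'); t=cv2.imread('pics/t12.png')
p=get_obs()['eef_pos']; print('ring pred scene',proj('scene',(.5116,.1628,p[2]-.178+.045)),'mouth',proj('scene',(.5116,.1628,.07)))
g=cv2.cvtColor(s,cv2.COLOR_BGR2GRAY); print(g[284:306,210:232])
cv2.imwrite('pics/c12.png',np.hstack([cv2.resize(s[270:320,195:245],(400,400),interpolation=cv2.INTER_CUBIC),cv2.resize(t[200:250,165:215],(400,400),interpolation=cv2.INTER_CUBIC)]))"
```

```text
t 14.75 pos [0.5111 0.1606 0.2078] yaw 102.43 zax [ 1.e-04  0.e+00 -1.e+00] open 0.198 F [-0.48  0.14 -0.2 ] q [ 0.083  0.098  1.711  0.     1.333 -0.134]
SHIFT [ 0.2   0.1  -4.42] ROT [0.0001 0.     0.0006]
pred tip px [195.17477655 233.32369173]
scene row, axis-minus-bush col, width
[[262.    -0.84  16.82]
 [264.     1.37  11.75]
 [266.     0.1   11.24]
 [268.     1.51   5.42]
 [270.     1.42   5.7 ]
 [272.     1.74   5.55]
 [274.     1.54   5.79]
 [276.     0.76   5.1 ]
 [278.    -0.67   7.21]
 [280.     1.66   3.48]
 [282.     1.45   3.62]
 [284.     1.3    3.56]
 [286.     1.49   3.45]
 [288.     1.28   3.62]
 [290.     1.35   2.81]
 [292.     1.47   3.53]]
ring pred scene [220.13668621 297.65615386] mouth [220.42244521 299.11148199]
[[255 255 254 253 254 255 255 127  96  92  89 166 255 244 242 241 241 240
  243 242 250 249]
 [255 254 253 253 253 255 255 192  90  95  82 127 255 245 241 240 241 240
  239 240 245 251]
 [254 253 253 253 253 255 255 198  86  98  84 122 255 246 241 241 240 240
  241 241 241 244]
 [253 253 253 252 252 253 255 245  83  97  88 110 246 247 242 240 240 24
[... 995 characters left out ...]
0  91  57  25  75  98  97 212
  232 225 192 245]
 [160 164 163 118 137 134 141  69  88  81  17  20  20  39  93  97 104 228
  232 221 159 246]
 [164 166 166 119 146 136  91  75  93  97  90  88  88  88  93  98 155 255
  251 246 204 247]
 [165 165 161 106 144 145 114  72  88  95 101 107 101  93  83 121 245 255
  255 234 255 250]
 [165 166 158 114 142 142 138 109  90  87  94 102  92  88 100 137 176 192
  188 167 212 187]
 [161 163 162 150 126 144 141 139 133 115 109 113 117 136 137 141 137 140
  148 154 154 158]
 [161 162 160 159 149 129 143 140 142 139 139 137 137 139 148 147 159 158
  160 160 160 161]
 [160 158 159 162 161 155 157 144 158 151 153 155 155 156 134 160 163 162
  160 160 161 160]]
```

View pics/c12.png

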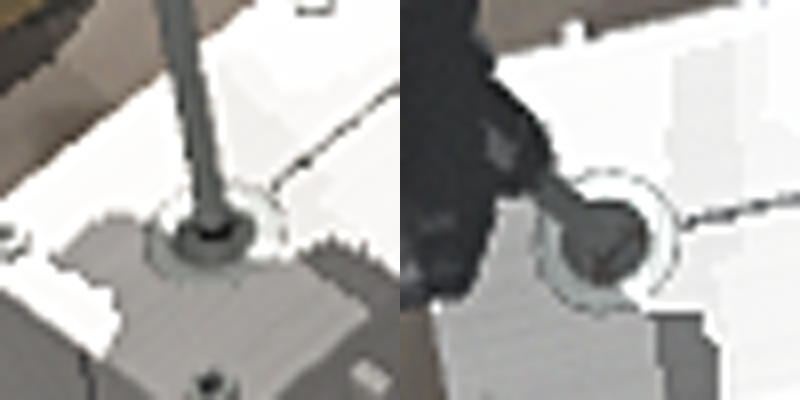

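The rod is centred in the mouth (rod and mouth both at column about 221.2 in the scene view). The ring is about 4.8 mm above the mouth by kinematics and about 4 mm by image. Last lowering, then settle.

{"name": "apply_moves", "arguments": {
  "moves": [
    [[0, 0, 0.15, 0, 0, 0, 0], [0, 0, 0.3, 0, 0, 0, 0], [0, 0, 0.42, 0, 0, 0, 0], [0, 0, 0.47, 0, 0, 0, 0], [0, 0, 0.47, 0, 0, 0, 0], [0, 0, 0.47, 0, 0, 0, 0], [0, 0, 0.47, 0, 0, 0, 0], [0, 0, 0.47, 0, 0, 0, 0]]
  ]
}}

```text
time_s: 15.65
eef_pos: [0.5111, 0.1607, 0.2031]
eef_rot: [0.0, 0.626, 0.78, 0.0]
wrist_force: [0.0, 0.5, -0.9]
opening: 0.197
```

```bash
python3 chk.py 13 | head -2;  python3 -c "
from h import *
s=cv2.imread('pics/s13.png'); t=cv2.imread('pics/t13.png'); print(abs(get_obs()['dq']).max())
g=cv2.cvtColor(s,cv2.COLOR_BGR2GRAY); print(g[293:305,213:230])
cv2.imwrite('pics/c13.png',np.hstack([cv2.resize(s[270:320,195:245],(400,400),interpolation=cv2.INTER_CUBIC),cv2.resize(t[200:250,165:215],(400,400),interpolation=cv2.INTER_CUBIC)]))"
```

```text
t 15.65 pos [0.5111 0.1607 0.2031] yaw 102.44 zax [ 1.e-04  1.e-04 -1.e+00] open 0.197 F [ 0.03  0.53 -0.91] q [ 0.083  0.102  1.716  0.     1.324 -0.134]
SHIFT [ 0.2   0.1  -4.89] ROT [ 0.0001 -0.      0.0006]
0.0015997842429500016
[[253 252 253 254 230 214  82  99  94  90 179 225 202 210 196 223 113]
 [253 254 254 245 227 255  77 101  95 101 217 255 231 224 212 172 209]
 [255 255 212 247 251 255 142  98  97  91 136 232 252 237 234 210 138]
 [255 209 243 253 255 243 102 100  99  89  82 126 159 205 238 230 199]
 [190 161 255 255 183 122  85 105 104  94  81  74  89 128 240 232 230]
 [ 99 140 196 180  82  78  79 107 108  99  91  77  98  99 212 232 224]
 [118 140 133  90  74  85  70  93 116 106  53  47  99 102 229 232 220]
 [118 147 140  95  77  91  85  37  47  40   9  58 101 154 255 251 246]
 [109 146 145 113  72  88  93  80  62  65  81  76 123 246 255 255 234]
 [113 145 141 139 111  87  89  95  94  94  94 102 137 175 192 188 170]
 [149 129 143 141 139 136 114 108 114 117 139 137 141 137 141 146 154]
 [160 150 129 142 141 144 141 138 138 138 140 148 149 159 157 159 160]]
```

View pics/c13.png

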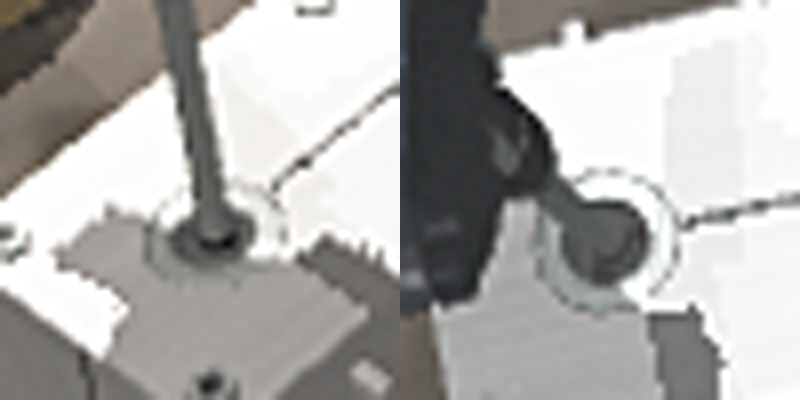

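The ring is level with the mouth: ring centre at row about 298.6, mouth at 298.5–298.9. The rod is centred within about 1 mm, at column about 221.7 against 221.3. The arm is still and no contact force shows, so I'm handing in.

```bash
python3 -c "
from bench import *
print(hand_in())"
```

```text
the job is handed in; nothing more can be done
None
```

I took the long probe out of the stand and ran its tip slowly from the cross along the joint line to the bush. I then lowered it through the bush until the ring was level with the top, and handed in with it held there. The robot's clock read 15.65 s when the last move ended.

**Line run:** the tip moved at about 3.5 cm/s, about 3.5–4 mm above the line. In the top view it was on the line at the cross (1 mm off by image, then trimmed), about 0.5 mm off after 2.5 cm, and within 0.2 px near the end. I got the height from the arm position only and didn't check it separately.

**Final position:**
- **Ring height:** the ring is level with the bush top, to within about 1–2 mm. The image puts the ring centre at row 298.6 and the mouth at 298.5–298.9, and the arm position agrees.
- **Centring:** the rod is within about 1 mm of the bore axis (about 0.4 px in the scene view), with 7 mm of clearance.
- **Contact and stillness:** the wrist force stayed around 1 N, within its noise, so there is no sign of touching. The joints were still.

**Checks that disagreed:**
- **Tip position:** the cameras put the tip about 1–2.5 mm away from where the arm position said it was. I used the image for alignment.
- **Lean:** the probe may lean by up to 1° in the grip. I left that uncorrected.
- **Grip opening:** it read about 0.19, where the 24 mm handle would suggest about 0.28. The grip held throughout.

The arm stayed clear of the short probe, the blue look-alikes and the other things, as far as the crops showed. I took no full final picture of them.

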